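# Lock the sign-in tablet's swivel stand with its index pin

### The arm

A 6-joint arm with a two-finger parallel gripper is mounted at the origin on the work surface. World frame = base frame: x ahead of the robot, y to its left, z up, the work surface at z = 0. Lengths are in mm, angles in rad, forces in N, time in s.
With the tool pointing down it reaches from about 300 to 775 mm from the base axis. Payload 14.6 kg.
Tool frame: the origin (TCP) lies on the centre line of the jaws, within the pads' length; the fingertips stand 22 mm ahead of it and the grasp point (between the pads) lies 3 mm ahead of it (manip.tcp_to_tips is the distance from the TCP to the fingertips, in mm); z points along the fingers, y is the direction in which the jaws open and shut (so a half turn about z gives the same grasp; the last joint's range is limited). The gripper opens to 94 mm and grips with 3 to 60 N. Pads are 16 mm wide; open, the fingers measure 119 mm over their backs; the gripper's body (75 mm by 177 mm) begins 78 mm behind the grasp point.
Start: joints at [-1.188, 0.3, 1.521, -0, 1.321, -0.067], TCP at [239.124, -495.287, 195.146] pointing down, gripper open.
Joint ranges: [-3.03, 3.03], [-0.79, 2.21], [0.23, 2.52], [-1.04, 4.18], [0, 3.07], [-2.55, 2.55]. Speed limits (rad/s): [2.22, 2.22, 2.57, 3.14, 3.14, 3.14].

### API

Orientations are given as [roll, pitch, yaw] about the fixed x, y, z axes, in that order (R = Rz(yaw) Ry(pitch) Rx(roll)).
In Python, from cell import manip, vision, workorder gives the robot as it stands.
- The arm moves only by the tool carry_out, never from a script. Its argument "deltas" is a list of rows, each a list of 3 entries, a list of its own where there are three numbers: the shift along the tool's x, y, z in cm, then the turn about the tool's z in degrees, then the opening, from 0 (shut) to 1 (fully open). A call has 1 to 20 rows; each row shifts and turns the commanded pose from where the row before left it, along the tool's axes as they then stand; what a row does not reach is not made up. A row lasts 1/12 s, in which the tool goes at most 41.7 mm and 7.16 degrees, less where a joint would pass 70% of its speed; a pose out of reach is approached as far as the arm can. A call with a gripper value outside its range is refused whole. The fingers move at their own pace and stop on an object; "grip_force" is the grip in N (left out, the last holds). Time passes only in rows, so rows that do not move let the fingers close. It gives the time, the measured TCP pose, the force and the opening at its end, in the units of the state.
- manip.read_state(): the state, without advancing time (a new reading comes with each control period).
- vision.camera(name): name is "side" or "top" or "wrist"; returns (picture, depth): 400x640x3 uint8, red, green, blue; 400x640 float32, mm along the optical axis (not along the pixel's ray), 0 where there is no reading.
- vision.calibration(name): a dict with "mtx" (3x3 intrinsics, pixels), "eye" and "orientation" of the camera in the world. Camera axes: x right, y down, z forward; pixel columns grow to the right and rows downward; lengths in mm; the calibration is good to about 2 mm. The wrist camera is an equidistant fisheye: a pixel r from the principal point sees the ray r / f radians off the axis. A picture is of the moment at which its call begins: read the wrist's pose just before it. calibration takes no time and is no camera call; for the wrist camera it gives the pose at the moment of the call.
- workorder.sign_off(): hands the job in, once; it reports no verdict.
The state is a dict: "clock": time; "joints": joint angles; "qd": joint speeds; "effort": joint torques, N m; "eef_pos": TCP position; "eef_rot": TCP orientation; "wrist_force": force on the tool from outside, world axes, zero at the start; "moment": the same for the moment, N m; "finger_gap": finger opening in mm.
Only numpy, scipy, OpenCV 4.12 (cv2) and the standard library are available. Lean on these libraries where they do the work, as an engineer would, in place of code of your own. Each camera call takes 0.05 s, during which the arm holds its last target.

### The job

Take the red-knobbed lock pin out of the pen block and lock the tablet stand so that it no longer swivels: put the pin through the hole in the swivel plate until its tip rests on the base, then, pressing lightly, swing the plate round with it until the tip finds one of the index holes hidden in the base, and push it fully home, collar down on the plate. Work gently, never forcing the pin or the locked swivel, leave the other things where they are, and let go of the pin at the end.

Things in the scene. Friction and masses are not known exactly. Their poses are not given: they have to be found in the camera images.
- pin_knob (a point): Centre of the lock pin's red knob (upright ribbed cylinder, 24 mm across, 26 mm tall), to be gripped from above; z up the pin. Below the knob: dark neck 14 mm across, 14 mm long; steel collar 18 mm across, 3 mm thick; steel shank 10 mm across, 26 mm long, with a ball nose. Knob centre is 30 mm above the collar's underside and 56 mm above the tip. At the start it stands upright in the pen block.
- pin_tip (a point): Lowest point of the lock pin's ball nose, on the pin's axis, 56 mm below the knob's centre; z up the pin.
- lock_pin: The whole lock pin, 69 mm long, about 90 g; origin at its tip, z up the pin.
- lock_hole (a point): Hole, 11 mm across, in the white swivel plate (8 mm thick), behind the tablet, 78 mm from the swivel axis; the point is its centre at the plate's top, 31 mm above the table. x points to the axis, z up; turns with the plate. The base's flat top is 9 mm below this point: a pin resting on it has its knob centre 47 mm above this point, fully home 30 mm above it.
- swivel_axis (a point): Centre of the round swivel plate (200 mm across) at its top, on the upright turning axis; axes as the hole's. The plate turns both ways by more than 90 degrees, about 2.6 N at the hole moves it, and it stays where left. On it a tablet 205 mm wide faces away from the hole, leaning back towards the hole; its top is 155 mm above the table, 85 mm short of the hole.
- stand: The whole stand; origin under the centre of its round dark base (200 mm across, 22 mm high, fixed to the table). Under the plate the base has 8 chamfered index holes, 12 mm across, 20 mm deep, 78 mm from the axis, 45 degrees apart. They cannot be seen; the yaw given here does not tell where they are. None is under the plate's hole at the start; turning 37 degrees either way meets one.
- pen_block: Wooden block 80 x 140 x 45 mm (x, y, z), 0.7 kg; origin at the centre of its underside. The pin stands in a hole (13 mm across, 36 mm deep) 45 mm from the centre towards -y, its collar on the block's top; three pens stand near the +y end, up to 138 mm above the table, at least 75 mm from the pin.
- sanitizer: White pump bottle, 65 mm across, 165 mm tall; origin at its underside. Bystander.
- mug: Blue mug, 80 mm across, 92 mm tall; origin at its underside. Bystander.
- card_box: Red card-game box 66 x 96 x 24 mm; origin at the centre of its underside. Bystander.
Not all that is in view belongs to the job. Of the things like the lock_pin, leave any that is turquoise or white; of the rest the smaller one is meant.

How it is judged:
By the outcome, as a careful person would: the job done as asked, in the order asked, and still so for the second after the job is handed in, with the robot touching nothing.
It also fails if it takes over 51 s, if anything falls off the work surface, if the arm or the gripper's body presses on something with over 40 N, if the wrist force passes 120 N, or if a joint passes its speed limit or range.

## Working session

There is one attempt and no reset: what is moved stays moved. The work goes in short steps, Python scripts to look and compute and a tool call to move; the robot and the scene stay as the last step left them, time stands still between calls to the robot, and variables do not carry over. Pictures are saved under pics/ and viewed, and the job is handed in when it is done.

Besides the shell and the picture viewer there is one more tool, called after ">>>" as name([rows], argument=value, ...), one row to a line, values as JSON. carry_out: Moves the arm, as the interface text tells. Its arguments: {"type":"object","properties":{"deltas":{"type":"array","items":{"type":"array"}},"grip_force":{"type":"number"}},"required":["deltas"]}

```bash
ls; mkdir -p pics; cat > h.py <<'E'
import numpy as np, cv2
from cell import manip, vision, workorder
def snap(n,fn):
    c=vision.calibration(n); p,d=vision.camera(n)
    cv2.imwrite('pics/%s.png'%fn,cv2.cvtColor(p,cv2.COLOR_RGB2BGR)); np.savez('pics/%s.npz'%fn,p=p,d=d,**{k:np.array(v) for k,v in c.items()})
    return p,d,c
E
python3 - <<'E'
from h import *
s=manip.read_state(); print(s)
for n in ['top','side']:
    p,d,c=snap(n,n+'0'); print(n,c)
print(manip.read_state()['clock'])
E
```

```text
pics
{'clock': 0.0, 'joints': array([-1.18763052e+00,  3.00488718e-01,  1.52158168e+00, -6.20410260e-06,
        1.32071210e+00, -6.66077035e-02]), 'qd': array([ 0.00116997, -0.00100978,  0.00054348, -0.00046214, -0.00022544,
       -0.00019974]), 'effort': array([ 3.03469724e-04, -5.31807554e+01, -3.52737808e+01,  7.08454801e-02,
        2.44062074e-02, -9.88723309e-05]), 'eef_pos': array([ 239.0062317 , -495.04429254,  194.57642749]), 'eef_rot': array([-3.14040506e+00, -7.31976436e-05,  4.49775007e-01]), 'wrist_force': array([ 1.05707263, -0.11247238,  0.39805063]), 'moment': array([ 0.01733636,  0.01494175, -0.03508684]), 'finger_gap': 94.14330302880353}
top {'mtx': array([[404.67139969,   0.        , 317.97462408],
       [  0.        , 404.67139969, 201.43320417],
       [  0.        ,   0.        ,   1.        ]]), 'eye': array([ 344.32967139,  -23.77258021, 1005.34522976]), 'orientation': array([-2.91326592, -0.00690452, -1.60980638])}
side {'mtx': array([[501.47834399,   0.        , 317.74066139],
       [  0.        , 501.47834399, 191.03115634],
       [  0.        ,   0.        ,   1.        ]]), 'eye': array([ 479.94884253, -925.10487231,  782.8973099 ]), 'orientation': array([-2.23644787,  0.00302602, -0.05890968])}
0.1
```

View pics/top0.png

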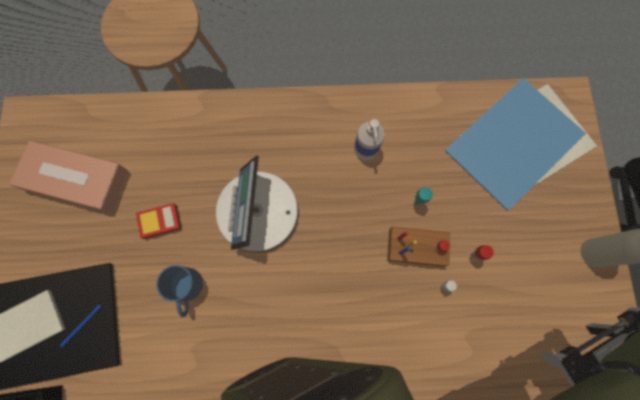

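View pics/side0.png

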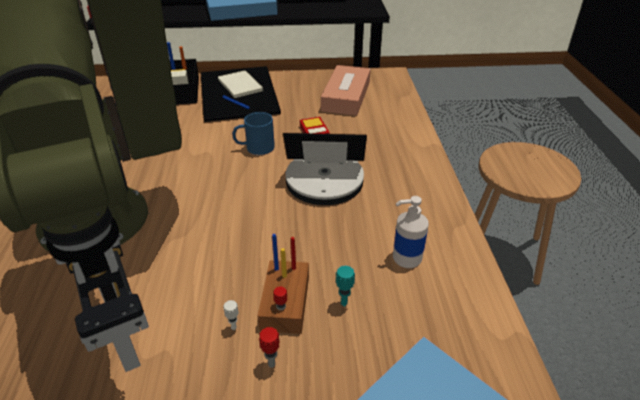

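Candidates: red pin in the block at top (443,246), larger red pin standing free (485,252), turquoise (425,195), white (450,287). The smaller red one, standing in the block, fits the description. I'll check it in a close crop and measure.

```bash
cat >> h.py <<'E'
from scipy.spatial.transform import Rotation as R
def load(fn):
    z=np.load('pics/%s.npz'%fn); return z['p'],z['d'],{k:z[k] for k in ('mtx','eye','orientation')}
def ray(c,u,v):
    K=c['mtx']; r=np.array([(u-K[0,2])/K[0,0],(v-K[1,2])/K[1,1],1.])
    return R.from_euler('xyz',c['orientation']).apply(r)
def onz(c,u,v,z):
    r=ray(c,u,v); return c['eye']+r*(z-c['eye'][2])/r[2]
def proj(c,P):
    q=R.from_euler('xyz',c['orientation']).inv().apply(np.atleast_2d(P)-c['eye']); uv=q@c['mtx'].T; return uv[:,:2]/uv[:,2:]
def cloud(d,c):
    v,u=np.indices(d.shape); K=c['mtx']
    q=np.stack([(u-K[0,2])/K[0,0]*d,(v-K[1,2])/K[1,1]*d,d],-1)
    return R.from_euler('xyz',c['orientation']).apply(q.reshape(-1,3)).reshape(q.shape)+c['eye']
E
python3 - <<'E'
from h import *
p,d,c=load('top0'); X=cloud(d,c)
f=p.astype(int); red=(f[...,0]>110)&(f[...,1]<50)&(f[...,2]<60)
n,l,s,ce=cv2.connectedComponentsWithStats(red.astype(np.uint8))
for i in range(1,n):
    if s[i,4]>15:
        P=X[l==i]; print('red',ce[i],s[i],P.mean(0).round(1),np.percentile(P[:,2],[5,50,95]).round(1))
# plate
wh=(np.abs(X[...,2]-31)<6)&(f.min(-1)>110)
n,l,s,ce=cv2.connectedComponentsWithStats(wh.astype(np.uint8))
for i in range(1,n):
    if s[i,4]>100: print('plate',ce[i],s[i],np.median(X[l==i],0).round(1))
p2,d2,c2=load('side0')
a=cv2.resize(p[180:320,360:520],None,fx=4,fy=4,interpolation=cv2.INTER_CUBIC)
b=cv2.resize(p[145:265,205:315],None,fx=5,fy=5,interpolation=cv2.INTER_CUBIC)
e=cv2.resize(p2[220:380,210:370],None,fx=4,fy=4,interpolation=cv2.INTER_CUBIC)
for n,i in zip('abe',(a,b,e)): cv2.imwrite('pics/c%s.png'%n,i[...,::-1])
E
```

```text
red [443.53191489 245.93617021] [439 242   9   9  47] [ 442.7 -319.9   87.5] [85.2 87.6 89.8]
red [485.39047619 251.67619048] [480 246  12  13 105] [ 425.  -408.7   99. ] [87.9 90.3 93.1]
plate [278.09308966 210.73557967] [ 257  172   40   78 1751] [549.8  61.   30.4]
plate [224.75391181 208.81365576] [215 177  23  65 703] [560.6 190.2  30.3]
plate [ 27.12342767 324.56407233] [   0  291   62   71 2544] [305.2 642.2  28.8]
```

View pics/ca.png

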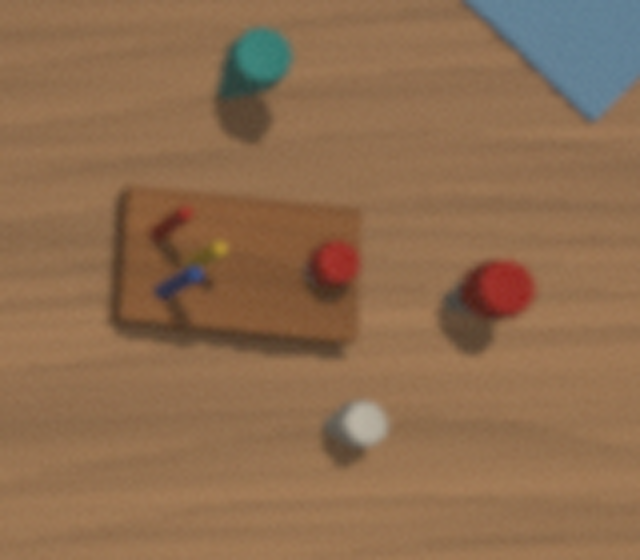

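View pics/cb.png

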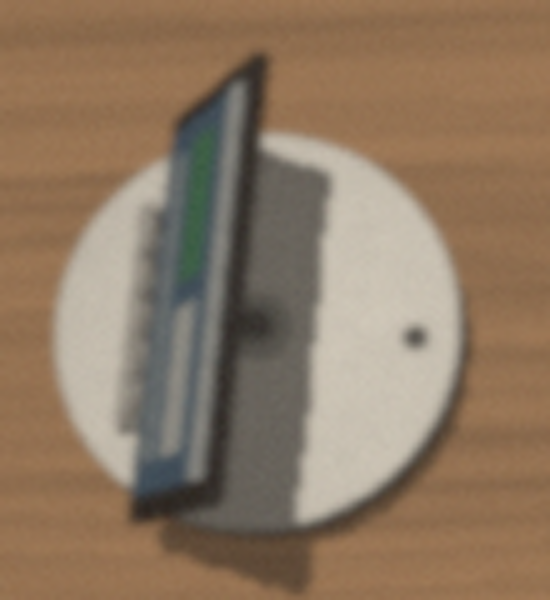

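View pics/ce.png

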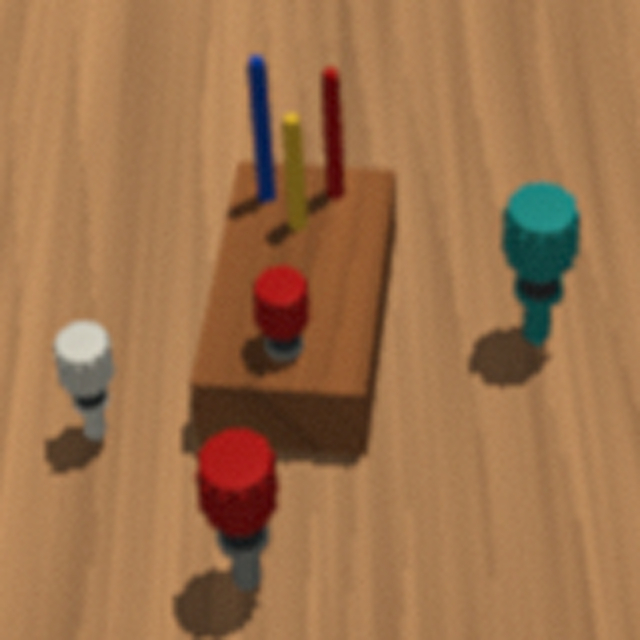

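The crops confirm it: the small red pin stands in the block at top (443,246). The plate hole is at about top (288,212).

```bash
python3 - <<'E'
from h import *
p,d,c=load('top0')
g=p.astype(int).min(-1)
H=g[205:220,281:296].astype(float); w=np.clip(170-H,0,None); w[w<30]=0
v,u=np.indices(H.shape); hu=(w*u).sum()/w.sum()+281; hv=(w*v).sum()/w.sum()+205
hole=onz(c,hu,hv,29); print('hole',hu,hv,hole)
# rim: white plate edge points right side
pts=[]
from scipy.optimize import least_squares
b=cv2.GaussianBlur(p,(0,0),1).astype(int)
sat=b.max(-1)-b.min(-1); m=((sat<35)&(b.min(-1)>110)).astype(np.uint8)
n,l,s,ce=cv2.connectedComponentsWithStats(m[:, :]); 
i=l[200,275]; cn,_=cv2.findContours((l==i).astype(np.uint8),cv2.RETR_EXTERNAL,cv2.CHAIN_APPROX_NONE)
P=np.array([onz(c,a,bb,31)[:2] for a,bb in cn[0][:,0]])
def f(x): return np.hypot(P[:,0]-x[0],P[:,1]-x[1])-100
r=least_squares(f,[550,130],loss='soft_l1',f_scale=1); print(r.x,np.median(abs(f(r.x))))
dd=r.x-hole[:2]; print(np.hypot(*dd),np.degrees(np.arctan2(dd[1],dd[0])))
print('knob',onz(c,443.5,246,88), onz(c,443.5,246,86))
P2,d2,c2=load('side0'); f2=P2.astype(int); red=(f2[...,0]>110)&(f2[...,1]<60)&(f2[...,2]<60)
n,l,s,ce=cv2.connectedComponentsWithStats(red.astype(np.uint8))
for i in range(1,n):
    if s[i,4]>30: print(ce[i],s[i],onz(c2,*ce[i],76))
print(proj(c2,[[442.7,-320,75]]))
# block corners from crop ca
for a,bb in [(127,187),(360,209),(352,342),(115,322)]: print(onz(c,a/4+360,bb/4+180,45).round(1))
E
```

```text
hole 287.78969505783385 212.23869610935856 [546.28507807  35.92592975  29.        ]
[553.15373345 117.17314383] 2.8485415189398253
81.5370358967594 85.16769396597175
knob [ 442.4489044  -319.62813682   88.        ] [ 442.66282437 -320.27316237   86.        ]
[310.47761194 125.26865672] [300 117  26  16  67] [528.13395956 266.29671256  76.        ]
[279.68695652 291.14782609] [273 286  14  11 115] [ 444.30694693 -316.51077608   76.        ]
[268.44534413 334.56680162] [259 327  20  17 247] [ 425.59233546 -409.33427602   76.        ]
[[278.82673163 293.04064096]]
[ 498.  -213.9   45. ]
[ 479.4 -352.7   45. ]
[ 400.8 -339.1   45. ]
[ 417.9 -200.4   45. ]
```

>>> carry_out([
  [[2.17,-0.57,0],0,1],
  [[2.17,-0.57,0],0,1],
  [[2.17,-0.57,0],0,1],
  [[2.17,-0.57,0],0,1],
  [[2.17,-0.57,0],0,1],
  [[2.17,-0.57,0],0,1],
  [[2.17,-0.57,0],0,1],
  [[2.17,-0.57,0],0,1],
  [[2.17,-0.57,0],0,1],
  [[2.17,-0.57,0],0,0.6],
  [[2.17,-0.57,0],0,0.6],
  [[2.17,-0.57,0],0,0.6],
])

```text
clock: 1.1
eef_pos: [444.5, -319.5, 194.9]
eef_rot: [-3.141, 0.0, 0.45]
wrist_force: [0.9, -0.2, 0.8]
finger_gap: 77.5
```

>>> carry_out([
  [[0,0,0],-6,0.6],
  [[0,0,0],-6,0.6],
  [[0,0,0],-6,0.6],
  [[0,0,0],-6,0.6],
  [[0,0,0],-6,0.6],
  [[0,0,0],-6,0.6],
  [[0,0,0],-6,0.6],
  [[0,0,0],-6,0.6],
  [[0,0,0],-6,0.6],
  [[0,0,0],-3,0.6],
  [[0,0,0],0,0.6],
  [[0,0,0],0,0.6],
])

```text
clock: 2.1
eef_pos: [443.8, -320.4, 194.9]
eef_rot: [-3.141, -0.0, 1.443]
wrist_force: [0.2, -0.5, -0.0]
finger_gap: 56.6
```

```bash
python3 - <<'E'
from h import *
s=manip.read_state(); print(s['clock'],s['eef_pos'],s['eef_rot'],s['finger_gap'],s['wrist_force'])
p,d,c=snap('wrist','w1'); print(c)
E
```

```text
2.1 [ 443.81605218 -320.38692159  194.92374858] [-3.14120996e+00 -2.40216206e-04  1.44267015e+00] 56.600069453545615 [ 0.16645689 -0.54608657 -0.02439081]
{'mtx': array([[309.70691629,   0.        , 320.35655591],
       [  0.        , 309.70691629, 201.3999901 ],
       [  0.        ,   0.        ,   1.        ]]), 'eye': array([ 453.6002148 , -241.80663714,  384.32984463]), 'orientation': array([ 2.86512991e+00,  1.97872772e-04, -1.27352225e-01])}
```

View pics/w1.png

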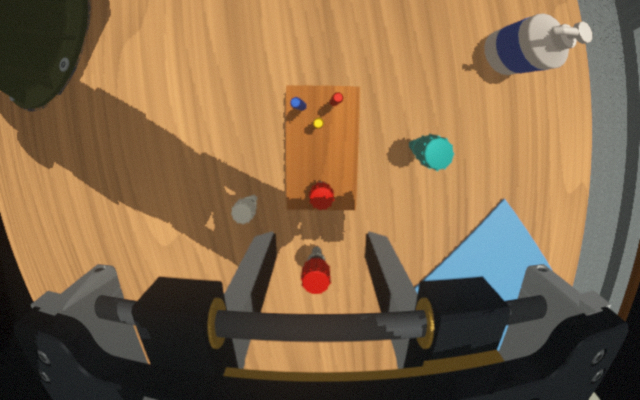

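Wrist picture: small red pin at (321,195) in the block, the big red one at (316,275) outside it, fingers at (265,…) and (375,…).

```bash
cat >> h.py <<'E'
def fray(c,u,v):
    K=c['mtx']; x=(u-K[0,2])/K[0,0]; y=(v-K[1,2])/K[1,1]; r=np.hypot(x,y)+1e-12
    return R.from_euler('xyz',c['orientation']).apply([np.sin(r)*x/r,np.sin(r)*y/r,np.cos(r)])
def fonz(c,u,v,z):
    r=fray(c,u,v); return c['eye']+r*(z-c['eye'][2])/r[2]
def fproj(c,P):
    q=R.from_euler('xyz',c['orientation']).inv().apply(np.atleast_2d(P)-c['eye']); n=np.hypot(q[:,0],q[:,1]); th=np.arctan2(n,q[:,2])
    return np.stack([c['mtx'][0,2]+c['mtx'][0,0]*th*q[:,0]/n,c['mtx'][1,2]+c['mtx'][1,1]*th*q[:,1]/n],1)
E
python3 - <<'E'
from h import *
p,d,c=load('w1'); a=cv2.resize(p[160:240,280:360],None,fx=7,fy=7,interpolation=cv2.INTER_CUBIC); cv2.imwrite('pics/w1c.png',a[...,::-1])
f=p.astype(int); red=(f[...,0]>120)&(f[...,1]<60)&(f[...,2]<60)
n,l,s,ce=cv2.connectedComponentsWithStats(red.astype(np.uint8))
for i in range(1,n):
    if s[i,4]>30: print(ce[i],s[i],[fonz(c,*ce[i],z).round(1) for z in (88,80)])
def cyl(P,r,z0,z1):
    t=np.linspace(0,6.283,60); return np.array([[P[0]+r*np.cos(a),P[1]+r*np.sin(a),z] for z in (z0,z1) for a in t])
for P in [(443,-320),(443,-318)]:
    q=fproj(c,cyl(P,12,62,88)); print(P,q.min(0),q.max(0))
E
```

```text
[321.81229773 192.63754045] [309 182  26  20 309] [array([ 445.4, -316.5,   88. ]), array([ 445.2, -318.5,   80. ])]
[315.95847751 279.47231834] [302 261  28  32 578] [array([ 426.8, -412.8,   88. ]), array([ 426.1, -417.5,   80. ])]
(443, -320) [307.71614309 179.17620401] [331.94126538 207.96477365]
(443, -318) [307.43825439 177.34667879] [331.70407792 206.06619939]
```

View pics/w1c.png

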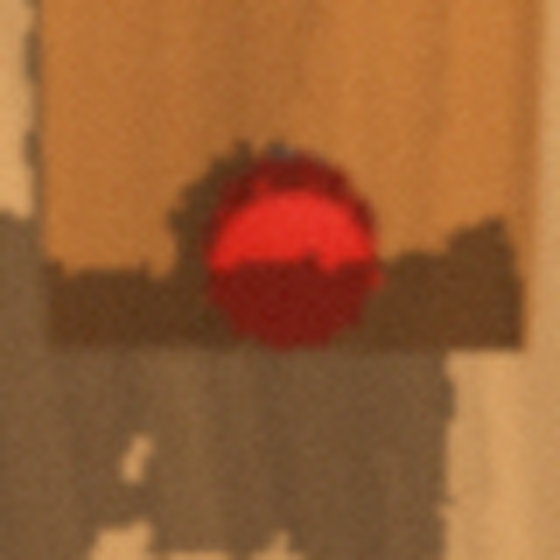

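>>> carry_out([
  [[-0.09,0.06,0],0,0.55],
  [[0,0,1.5],0,0.55],
  [[0,0,1.5],0,0.55],
  [[0,0,1.5],0,0.55],
  [[0,0,1.5],0,0.55],
  [[0,0,1.5],0,0.55],
  [[0,0,1.5],0,0.55],
  [[0,0,1.0],0,0.55],
  [[0,0,0.7],0,0.55],
  [[0,0,0.5],0,0.55],
  [[0,0,0.5],0,0.55],
  [[0,0,0],0,0.55],
  [[0,0,0],0,0.55],
])

```text
clock: 3.23
eef_pos: [444.5, -321.5, 78.4]
eef_rot: [3.141, 0.0, 1.444]
wrist_force: [-0.2, 0.2, 0.4]
finger_gap: 51.9
```

```bash
python3 - <<'E'
from h import *
s=manip.read_state(); print(s['clock'],s['eef_pos'],s['eef_rot'],s['finger_gap'],s['wrist_force'])
p,d,c=snap('wrist','w2');
a=cv2.resize(p[200:360,230:410],None,fx=4,fy=4,interpolation=cv2.INTER_CUBIC); cv2.imwrite('pics/w2c.png',a[...,::-1])
E
```

```text
3.2333 [ 444.48719063 -321.54982545   78.41775514] [3.14134036e+00 1.81146169e-04 1.44449997e+00] 51.857701452879766 [-0.21996893  0.23788184  0.39446551]
```

View pics/w2c.png

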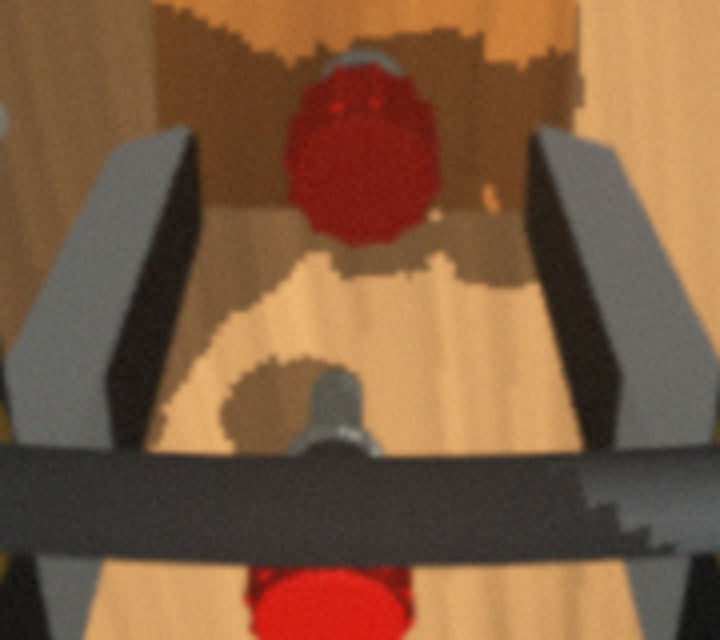

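The knob sits centred between the jaws (crop u≈364 against 363). Next I check how far it is off along tool x.

```bash
python3 - <<'E'
from h import *
p,d,c=load('w2')
def cyl(P,r,z0,z1):
    t=np.linspace(0,6.283,60); return np.array([[P[0]+r*np.cos(a),P[1]+r*np.sin(a),z] for z in (z0,z1) for a in t])
f=p.astype(int); red=((f[...,0]>60)&(f[...,1]<45)&(f[...,2]<45)&(f[...,0]>2.5*f[...,1])).astype(np.uint8); red[264:]=0
n,l,s,ce=cv2.connectedComponentsWithStats(red); i=l[240,320]; print(s[i],ce[i])
T=np.array([444.5,-321.5])
for k in (-3,0,3):
    P=T+k*np.array([.126,.992]); q=fproj(c,cyl(P,12,62,88)); print(k,q.min(0),q.max(0))
E
```

```text
[ 301  216   39   45 1360] [320.26176471 238.4       ]
-3 [301.98304939 217.52010438] [339.68144208 265.15286868]
0 [301.88536482 213.45909638] [339.79305044 261.07159303]
3 [301.78902464 209.36298764] [339.90334657 256.93499898]
```

>>> carry_out([
  [[0,0,0],0,0.4],
  [[0,0,0],0,0.3],
  [[0,0,0],0,0.2],
  [[0,0,0],0,0.15],
  [[0,0,0],0,0.15],
  [[0,0,0],0,0.15],
  [[0,0,0],0,0.15],
], grip_force=10)

```text
clock: 3.87
eef_pos: [444.4, -321.4, 78.2]
eef_rot: [-3.142, 0.0, 1.445]
wrist_force: [0.1, -0.1, 0.4]
finger_gap: 14.7
```

>>> carry_out([
  [[0,0,0],0,0.15],
  [[0,0,0],0,0.15],
  [[0,0,-0.2],0,0.15],
  [[0,0,-0.4],0,0.15],
  [[0,0,-0.8],0,0.15],
  [[0,0,-1.2],0,0.15],
  [[0,0,-1.5],0,0.15],
  [[0,0,-1.5],0,0.15],
  [[0,0,-1.5],0,0.15],
  [[0,0,-0.8],0,0.15],
  [[0,0,0],0,0.15],
], grip_force=25)

```text
clock: 4.78
eef_pos: [445.0, -322.0, 159.7]
eef_rot: [3.138, 0.002, 1.445]
wrist_force: [-0.4, 0.3, 0.2]
finger_gap: 14.1
```

```bash
python3 - <<'E'
from h import *
s=manip.read_state(); print(s['clock'],s['eef_pos'],s['eef_rot'],s['finger_gap'],s['wrist_force'],s['moment'])
p,d,c=snap('wrist','w3');p2,d2,c2=snap('side','s3')
a=cv2.resize(p[160:320,230:410],None,fx=3,fy=3,interpolation=cv2.INTER_CUBIC); b=cv2.resize(p2[180:340,210:390],None,fx=3,fy=3,interpolation=cv2.INTER_CUBIC)
cv2.imwrite('pics/w3c.png',np.vstack([a,b])[...,::-1][:600+360]);cv2.imwrite('pics/w3c.png',cv2.resize(np.hstack([a,b]),(800,356))[...,::-1])
E
```

```text
4.7833 [ 445.04354856 -321.98498383  159.71969328] [3.13838793e+00 2.03571263e-03 1.44467407e+00] 14.060105101789404 [-0.36860476  0.25563203  0.231301  ] [-0.07830387 -0.11261922  0.00902967]
```

View pics/w3c.png

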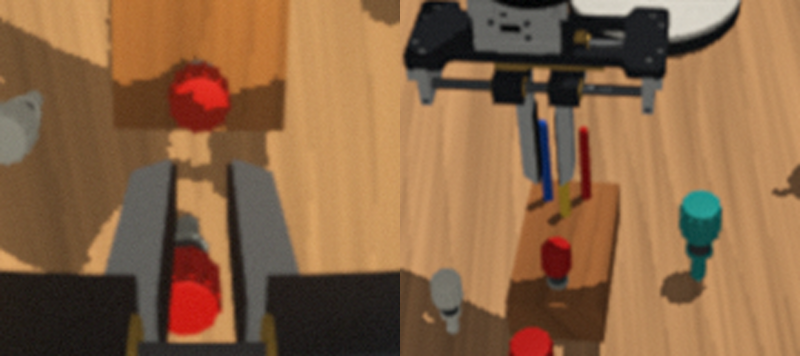

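Not grasped: the jaws closed to the commanded 14 mm without holding the knob. The pin is still in the block, at wrist crop (200,97). Next: find out why before trying again.

```bash
python3 - <<'E'
from h import *
p,d,c=load('w2'); T=np.array([444.5,-321.5]); x=np.array([np.cos(1.4445),np.sin(1.4445)]); y=np.array([x[1],-x[0]])
for k in (-8,0,8):
  for s in (-26,26):
    print(k,s,fproj(c,[*(T+k*x+s*y),56.4]).round(1))
print(c)
p,d,c=load('w3'); s3=d
f=p.astype(int); red=((f[...,0]>60)&(f[...,1]<45)&(f[...,2]<45)&(f[...,0]>2.5*f[...,1])).astype(np.uint8); 
n,l,s,ce=cv2.connectedComponentsWithStats(red)
for i in range(1,n):
  if s[i,4]>100: print(s[i],ce[i])
def cyl(P,r,z0,z1):
    t=np.linspace(0,6.283,60); return np.array([[P[0]+r*np.cos(a),P[1]+r*np.sin(a),z] for z in (z0,z1) for a in t])
for P in [(444.5,-321.5),(444.5,-318),(444.5,-324)]:
    q=fproj(c,cyl(P,12,62,88)); print(P,q.min(0),q.max(0))
p,d,c=load('w1'); print('tips w1',[fproj(c,[443.8+s*.992+8*.128,-320.4-s*.128+8*.992,173]) for s in(-28,28)])
E
```

```text
-8 -26 [[285.6 236.7]]
-8 26 [[355.9 236.7]]
0 -26 [[285.2 226.6]]
0 26 [[356.3 226.6]]
8 -26 [[284.8 216.2]]
8 26 [[356.7 216.3]]
{'mtx': array([[309.70691629,   0.        , 320.35655591],
       [  0.        , 309.70691629, 201.3999901 ],
       [  0.        ,   0.        ,   1.        ]]), 'eye': array([ 454.02178373, -242.83000238,  267.81246589]), 'orientation': array([ 2.86468788e+00, -4.94601388e-04, -1.25433995e-01])}
[306 189  28  30 600] [318.78166667 203.95      ]
[305 271  24  39 751] [316.07989348 290.52729694]
(444.5, -321.5) [306.1255724  186.36130025] [333.3649252 219.2356251]
(444.5, -318) [305.57677674 182.79926479] [332.91392058 215.54829488]
(444.5, -324) [306.51606133 188.89397347] [333.68425849 221.85080041]
tips w1 [array([[282.07322371, 216.30810916]]), array([[359.48891623, 216.38077014]])]
```

```bash
python3 - <<'E'
from h import *
print(manip.tcp_to_tips, [a for a in dir(manip) if a[0]!='_'])
p,d,c=load('w2'); x=np.array([np.cos(1.4445),np.sin(1.4445)]);
T=np.array([444.5,-321.5])
def w3(u,v):
    K=c['mtx']; a=(u-K[0,2])/K[0,0]; b=(v-K[1,2])/K[1,1]; r=np.hypot(a,b); q=np.array([np.sin(r)*a/r,np.sin(r)*b/r,np.cos(r)]); q=q*d[v,u]/q[2]
    P=R.from_euler('xyz',c['orientation']).apply(q)+c['eye']; e=P[:2]-T
    return [round(t,1) for t in (e@x, e@[x[1],-x[0]], P[2])]
for u,v in [(262,238),(268,236),(270,245),(275,234),(240,280),(250,290),(374,240),(380,250),(320,240),(320,255),(320,222)]: print((u,v),d[v,u],w3(u,v))
E
```

```text
22.0 ['Unreachable', 'read_state', 'tcp_to_tips']
(262, 238) 180.65686 [np.float64(8.9), np.float64(-34.9), np.float64(100.0)]
(268, 236) 185.383 [np.float64(8.3), np.float64(-32.1), np.float64(95.2)]
(270, 245) 170.22292 [np.float64(9.3), np.float64(-28.4), np.float64(110.7)]
(275, 234) 186.70052 [np.float64(9.1), np.float64(-28.0), np.float64(93.6)]
(240, 280) 132.4706 [np.float64(9.2), np.float64(-36.3), np.float64(150.0)]
(250, 290) 124.1098 [np.float64(9.5), np.float64(-29.9), np.float64(158.6)]
(374, 240) 175.96056 [np.float64(9.7), np.float64(30.6), np.float64(104.7)]
(380, 250) 165.13327 [np.float64(8.7), np.float64(32.1), np.float64(116.2)]
(320, 240) 194.40364 [np.float64(2.7), np.float64(-0.5), np.float64(87.5)]
(320, 255) 197.2767 [np.float64(-7.9), np.float64(-0.5), np.float64(87.5)]
(320, 222) 204.0251 [np.float64(10.4), np.float64(-0.5), np.float64(75.3)]
```

View pics/s3.png

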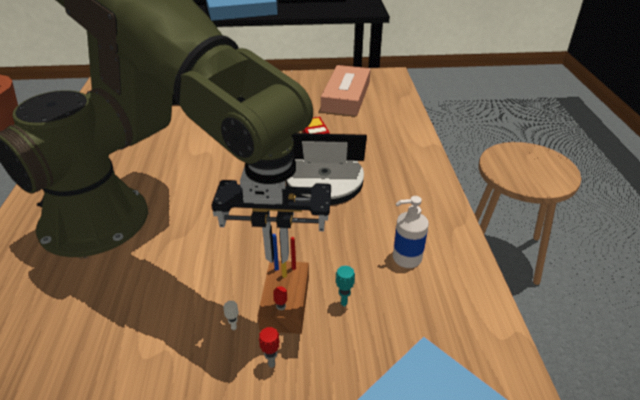

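By wrist depth, the fingertips end near z≈92 while the reported TCP is 78, so they are about 36 mm higher than stated. I'll check this with the other views before relying on it.

```bash
python3 - <<'E'
from h import *
def tipz(fn,T,yaw):
    p,d,c=load(fn); K=c['mtx']; v,u=np.indices(d.shape); a=(u-K[0,2])/K[0,0]; b=(v-K[1,2])/K[1,1]; r=np.hypot(a,b)+1e-9
    q=np.stack([np.tan(r)*a/r*d,np.tan(r)*b/r*d,d],-1); ok=(r<1.2)&(d>0)
    P=R.from_euler('xyz',c['orientation']).apply(q.reshape(-1,3)).reshape(q.shape)+c['eye']
    e=P-T; X=e[...,0]*np.cos(yaw)+e[...,1]*np.sin(yaw); Y=e[...,0]*np.sin(yaw)-e[...,1]*np.cos(yaw); Z=-e[...,2]
    m=ok&(abs(X)<14)&(abs(Y)<60)&(Z>-100)&(Z<30)
    for s in (-1,1):
        mm=m&(Y*s>4)
        h,ed=np.histogram(Z[mm],bins=np.arange(-60,32,4)); print(fn,s,list(zip(ed[:-1].astype(int),h)))
        k=mm&(Z>-60)&(Z<-5); print('X',np.percentile(X[k],[2,50,98]).round(1),'Y',np.percentile(Y[k],[2,50,98]).round(1))
tipz('w1',np.array([443.8,-320.4,194.9]),1.4427)
tipz('w3',np.array([445.0,-322.0,159.7]),1.4447)
p,d,c=load('s3'); X=cloud(d,c)
m=(abs(X[...,0]-445)<35)&(abs(X[...,1]+322)<25)&(X[...,2]>95)&(d>0)
h,e=np.histogram(X[...,2][m],bins=np.arange(95,290,5)); print(list(zip(e[:-1].astype(int),h)))
q=X[m]; k=(q[:,2]<200); print(np.median(q[k],0)); 
E
```

```text
w1 -1 [(np.int64(-60), np.int64(140)), (np.int64(-56), np.int64(133)), (np.int64(-52), np.int64(127)), (np.int64(-48), np.int64(121)), (np.int64(-44), np.int64(103)), (np.int64(-40), np.int64(104)), (np.int64(-36), np.int64(93)), (np.int64(-32), np.int64(92)), (np.int64(-28), np.int64(80)), (np.int64(-24), np.int64(78)), (np.int64(-20), np.int64(70)), (np.int64(-16), np.int64(52)), (np.int64(-12), np.int64(18)), (np.int64(-8), np.int64(0)), (np.int64(-4), np.int64(0)), (np.int64(0), np.int64(0)), (np.int64(4), np.int64(0)), (np.int64(8), np.int64(0)), (np.int64(12), np.int64(0)), (np.int64(16), np.int64(0)), (np.int64(20), np.int64(0)), (np.int64(24), np.int64(0))]
X [-7.3  8.7  9.7] Y [-39.9 -30.8 -28.2]
w1 1 [(np.int64(-60), np.int64(138)), (np.int64(-56), np.int64(137)), (np.int64(-52), np.int64(109)), (np.int64(-48), np.int64(134)), (np.int64(-44), np.int64(101)), (np.int64(-40), np.int64(103)), (np.int64(-36), np.int64(89)), (np.int64(-32), np.int64(88)), (np.int64(-28), np.int64(94)), (np.int64(-24), np.int64(73)), (np.int64(-20), np.int64(75)), (np.int64(-16), np.int64(61)), (
[... 2245 characters left out ...]
nt64(39)), (np.int64(180), np.int64(40)), (np.int64(185), np.int64(36)), (np.int64(190), np.int64(38)), (np.int64(195), np.int64(43)), (np.int64(200), np.int64(43)), (np.int64(205), np.int64(37)), (np.int64(210), np.int64(43)), (np.int64(215), np.int64(39)), (np.int64(220), np.int64(42)), (np.int64(225), np.int64(43)), (np.int64(230), np.int64(45)), (np.int64(235), np.int64(49)), (np.int64(240), np.int64(35)), (np.int64(245), np.int64(19)), (np.int64(250), np.int64(8)), (np.int64(255), np.int64(5)), (np.int64(260), np.int64(6)), (np.int64(265), np.int64(9)), (np.int64(270), np.int64(8)), (np.int64(275), np.int64(12)), (np.int64(280), np.int64(24))]
[ 437.77175491 -332.28911224  185.4102892 ]
```

Three views agree: the fingertips end about 10 mm above the reported TCP, not 22 mm below it. So I have to go about 32 mm lower, to TCP z≈46, for the intended grasp. I'll open, go down in stages and check.

>>> carry_out([
  [[-0.15,0,0],0,0.5],
  [[0,0,0],0,0.5],
  [[0,0,0],0,0.5],
  [[0,0,0],0,0.5],
  [[0,0,1.5],0,0.5],
  [[0,0,1.5],0,0.5],
  [[0,0,1.5],0,0.5],
  [[0,0,1.5],0,0.5],
  [[0,0,1.5],0,0.5],
  [[0,0,1.0],0,0.5],
  [[0,0,0.8],0,0.5],
  [[0,0,0.7],0,0.5],
  [[0,0,0.5],0,0.5],
  [[0,0,0],0,0.5],
  [[0,0,0],0,0.5],
])

```text
clock: 6.13
eef_pos: [444.3, -323.0, 52.4]
eef_rot: [3.141, 0.0, 1.445]
wrist_force: [0.4, -0.6, 0.4]
finger_gap: 47.1
```

```bash
cat >> h.py <<'E'
def wcloud(d,c):
    K=c['mtx']; v,u=np.indices(d.shape); a=(u-K[0,2])/K[0,0]; b=(v-K[1,2])/K[1,1]; r=np.hypot(a,b)+1e-9
    t=np.tan(np.clip(r,0,1.4))
    q=np.stack([t*a/r*d,t*b/r*d,d],-1)
    return R.from_euler('xyz',c['orientation']).apply(q.reshape(-1,3)).reshape(q.shape)+c['eye']
def tool(P,T,yaw):
    e=P-T; return np.stack([e[...,0]*np.cos(yaw)+e[...,1]*np.sin(yaw), e[...,0]*np.sin(yaw)-e[...,1]*np.cos(yaw), -e[...,2]],-1)
E
python3 - <<'E'
from h import *
s=manip.read_state(); print(s['clock'],s['eef_pos'],s['eef_rot'],s['finger_gap'],s['wrist_force'])
p,d,c=snap('wrist','w4')
t=tool(wcloud(d,c),s['eef_pos'],s['eef_rot'][2]); f=p.astype(int)
red=((f[...,0]>60)&(f[...,1]<45)&(f[...,2]<45)&(f[...,0]>2.5*f[...,1])&(abs(t[...,0])<25)&(abs(t[...,1])<25))
q=t[red]; print(len(q),np.percentile(q,[1,5,50,95,99],axis=0).round(1))
top=red&(abs(s['eef_pos'][2]-t[...,2]-87.5)<1.5); q=t[top]; print(len(q),np.percentile(q,[2,50,98],axis=0).round(1))
for sg in(-1,1):
    k=(t[...,1]*sg>20)&(t[...,1]*sg<45)&(abs(t[...,0])<14)&(t[...,2]>-60)&(t[...,2]<10); q=t[k]; print(np.percentile(q,[2,50,98],axis=0).round(1),q[:,2].max())
a=cv2.resize(p[200:360,230:410],None,fx=4,fy=4,interpolation=cv2.INTER_CUBIC); cv2.imwrite('pics/w4c.png',a[...,::-1])
E
```

```text
6.1333 [ 444.30184712 -323.0115781    52.36417401] [3.14139926e+00 1.05867114e-04 1.44464783e+00] 47.079845628765135 [ 0.3829471  -0.64488418  0.35108474]
1776 [[ -8.6 -12.3 -36.8]
 [ -6.6 -10.5 -36.3]
 [  5.4  -0.5 -35. ]
 [ 12.6   9.7 -16.3]
 [ 13.5  11.4 -13.1]]
1144 [[ -8.3 -11.  -36.5]
 [  2.1  -0.5 -35.4]
 [ 11.6   9.9 -34. ]]
[[-11.1 -39.1 -58.7]
 [  8.3 -26.7 -24.2]
 [ 13.1 -20.7   8.5]] 9.338832284589323
[[-10.3  20.7 -58.9]
 [  8.3  26.2 -25.7]
 [ 13.1  38.6   8.4]] 9.180707651086543
```

View pics/w4c.png

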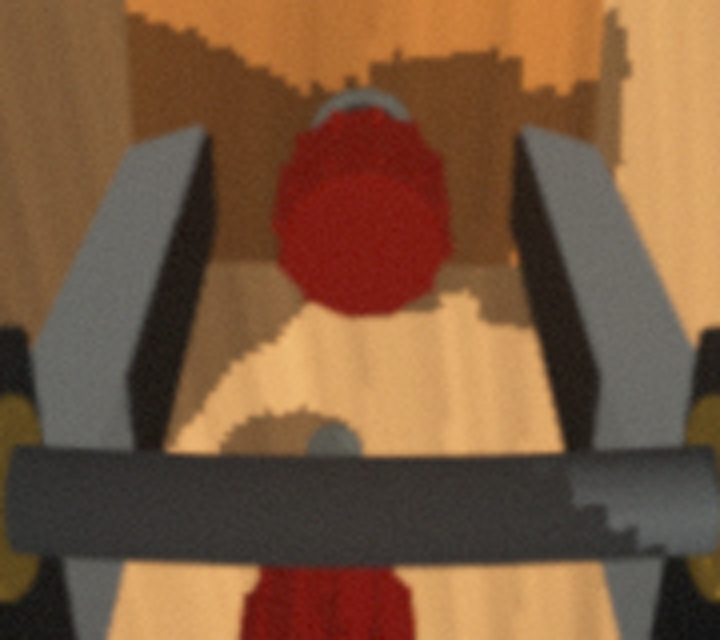

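Knob centred (crop 362,240) with the tips beside it. It needs about 1.2 mm in tool x and 6.5 mm more down, then close.

>>> carry_out([
  [[0.12,-0.03,0.3],0,0.5],
  [[0,0,0.35],0,0.5],
  [[0,0,0],0,0.4],
  [[0,0,0],0,0.32],
  [[0,0,0],0,0.26],
  [[0,0,0],0,0.2],
  [[0,0,0],0,0.2],
  [[0,0,0],0,0.2],
  [[0,0,0],0,0.2],
], grip_force=10)

```text
clock: 6.93
eef_pos: [444.1, -321.7, 45.7]
eef_rot: [3.141, 0.0, 1.445]
wrist_force: [1.1, -0.5, 0.7]
finger_gap: 23.8
```

>>> carry_out([
  [[0,0,0],0,0.2],
  [[0,0,0],0,0.2],
  [[0,0,-0.2],0,0.2],
  [[0,0,-0.4],0,0.2],
  [[0,0,-0.8],0,0.2],
  [[0,0,-1.2],0,0.2],
  [[0,0,-1.5],0,0.2],
  [[0,0,-1.8],0,0.2],
  [[0,0,-1.8],0,0.2],
  [[0,0,-1.8],0,0.2],
  [[0,0,-1.8],0,0.2],
  [[0,0,-1.5],0,0.2],
  [[0,0,-1.0],0,0.2],
  [[0,0,-0.5],0,0.2],
  [[0,0,0],0,0.2],
  [[0,0,0],0,0.2],
], grip_force=30)

```text
clock: 8.27
eef_pos: [443.9, -321.6, 188.3]
eef_rot: [-3.141, -0.0, 1.445]
wrist_force: [-0.3, -0.4, -1.3]
finger_gap: 23.5
```

```bash
python3 - <<'E'
from h import *
s=manip.read_state(); print(s['clock'],s['eef_pos'],s['eef_rot'],s['finger_gap'],s['wrist_force'],s['moment'])
p,d,c=snap('wrist','w5');p2,d2,c2=snap('side','s5')
a=cv2.resize(p[160:320,230:410],None,fx=3,fy=3,interpolation=cv2.INTER_CUBIC); b=cv2.resize(p2[130:290,190:370],None,fx=3,fy=3,interpolation=cv2.INTER_CUBIC)
cv2.imwrite('pics/w5c.png',cv2.resize(np.hstack([a,b]),(800,356))[...,::-1])
E
```

```text
8.2667 [ 443.87487684 -321.57531437  188.2812577 ] [-3.14118716e+00 -2.66225200e-04  1.44462545e+00] 23.488176759857925 [-0.25592942 -0.38525735 -1.32552146] [-0.03678201 -0.0692642   0.0695472 ]
```

View pics/w5c.png

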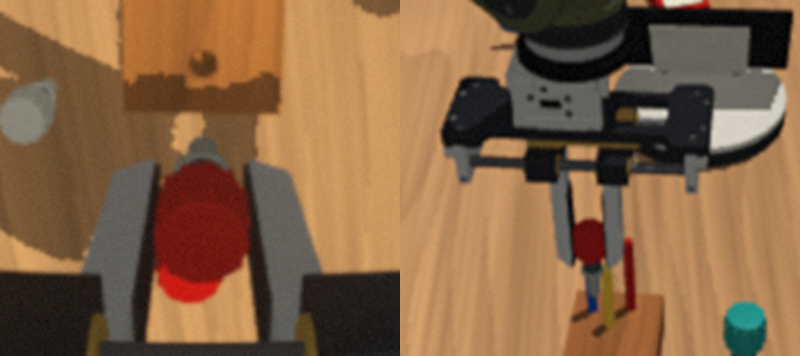

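>>> carry_out([
  [[1,0.18,0],0,0.2],
  [[2,0.35,0],0,0.2],
  [[2.2,0.38,0],0,0.2],
  [[2.2,0.38,0],0,0.2],
  [[2.2,0.38,0],0,0.2],
  [[2.2,0.38,0],0,0.2],
  [[2.2,0.38,0],0,0.2],
  [[2.2,0.38,0],0,0.2],
  [[2.2,0.38,0],0,0.2],
  [[2.2,0.38,0],0,0.2],
  [[2.2,0.38,0],0,0.2],
  [[2.2,0.38,0],0,0.2],
  [[2.2,0.38,0],0,0.2],
  [[2,0.35,0],0,0.2],
  [[1,0.17,0],0,0.2],
  [[0.5,0.09,0],0,0.2],
  [[0,0,0],0,0.2],
  [[0,0,0],0,0.2],
  [[0,0,0],0,0.2],
])

```text
clock: 9.95
eef_pos: [535.2, -24.6, 188.6]
eef_rot: [-3.141, 0.0, 1.444]
wrist_force: [0.7, -0.3, -1.2]
finger_gap: 23.4
```

```bash
python3 - <<'E'
from h import *
s=manip.read_state(); print(s['clock'],s['eef_pos'],s['eef_rot'],s['finger_gap'],s['wrist_force'],s['moment'])
p,d,c=snap('wrist','w6');p2,d2,c2=snap('side','s6')
b=cv2.resize(p2[100:260,240:400],None,fx=3,fy=3,interpolation=cv2.INTER_CUBIC)
cv2.imwrite('pics/s6c.png',b[...,::-1])
E
```

```text
9.95 [535.2330176  -24.61349294 188.57983156] [-3.14144720e+00  1.26884983e-04  1.44382836e+00] 23.431186294434717 [ 0.7119315  -0.31038718 -1.18046857] [-0.02475694 -0.07103354  0.02304265]
```

View pics/w6.png

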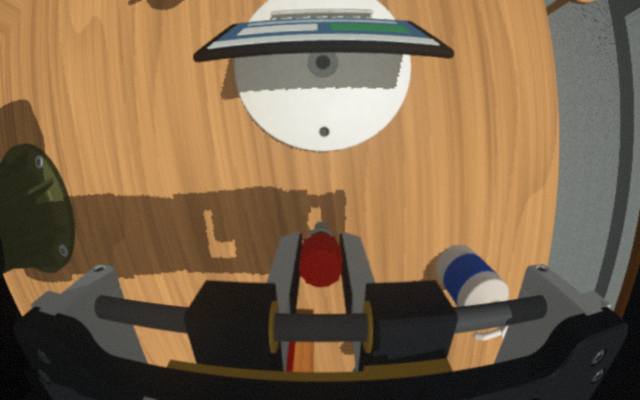

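View pics/s6c.png

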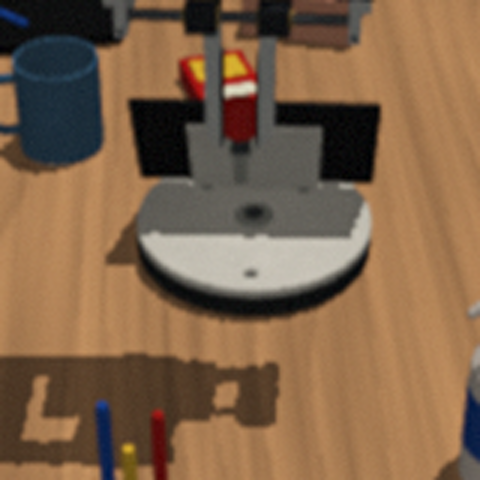

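The hole is at wrist (324,131), the swivel pivot at (322,62), and the pin is held at (321,260).

```bash
python3 - <<'E'
from h import *
p,d,c=load('w6'); T=np.array([535.23,-24.61,188.58]); yaw=1.44383
f=p.astype(int); g=f.min(-1)
H=g[122:141,314:335].astype(float); w=np.clip(150-H,0,None); w[w<30]=0
v,u=np.indices(H.shape); hu=(w*u).sum()/w.sum()+314; hv=(w*v).sum()/w.sum()+122
h=fonz(c,hu,hv,30); print('hole',hu,hv,h, tool(h,T,yaw))
piv=fonz(c,322,62,33); print('piv',piv)
# rim fit
b=cv2.GaussianBlur(p,(0,0),1).astype(int); sat=b.max(-1)-b.min(-1); m=((sat<40)&(b.min(-1)>110)).astype(np.uint8)
n,l,s,ce=cv2.connectedComponentsWithStats(m); i=l[110,300]; cn,_=cv2.findContours((l==i).astype(np.uint8),cv2.RETR_EXTERNAL,cv2.CHAIN_APPROX_NONE)
C=cn[0][:,0]; P=np.array([fonz(c,a,bb,31)[:2] for a,bb in C])
from scipy.optimize import least_squares
fn=lambda x:np.hypot(P[:,0]-x[0],P[:,1]-x[1])-x[2]
k=np.abs(np.hypot(P[:,0]-553,P[:,1]-115)-100)<6; P=P[k]; r=least_squares(fn,[553,115,100],loss='soft_l1',f_scale=.5); print('rim',r.x,k.sum())
dd=r.x[:2]-h[:2]; print(np.hypot(*dd),np.degrees(np.arctan2(dd[1],dd[0])))
# pin in tool
t=tool(wcloud(d,c),T,yaw)
red=((f[...,0]>60)&(f[...,1]<45)&(f[...,2]<45)&(f[...,0]>2.5*f[...,1])&(abs(t[...,0])<25)&(abs(t[...,1])<25)&(t[...,2]>-60))
q=t[red];z=np.median(q[:,2]);q=q[abs(q[:,2]-z)<1.5]; print(z,len(q),np.percentile(q,[1,50,99],axis=0).round(1))
vs,us=np.where(red); print(us.min(),us.max(),vs.min(),vs.max())
t=np.linspace(0,6.283,60)
def pr(ox,oy,tz):
    Q=[]
    for z in (tz,tz+26):
        for a in t:
            x=ox+12*np.cos(a); y=oy+12*np.sin(a); Q.append([T[0]+x*np.cos(yaw)+y*np.sin(yaw),T[1]+x*np.sin(yaw)-y*np.cos(yaw),T[2]-z])
    q=fproj(c,Q); return q.min(0).round(1),q.max(0).round(1)
for ox in(-1,0,1,2): print(ox,pr(ox,-.4,-42))
cv2.imwrite('pics/w6c.png',cv2.resize(p[200:320,270:370],None,fx=5,fy=5,interpolation=cv2.INTER_CUBIC)[...,::-1])
E
```

```text
hole 324.0411733046286 131.1426264800861 [546.79646564  36.27270965  30.        ] [ 61.85724946   3.76406042 158.58      ]
piv [554.28900378 113.72703154  33.        ]
rim [554.4243034  112.933212    98.43476574] 244
77.03905847531244 84.31768534531294
-41.56989879247621 1206 [[-10.3 -11.2 -43. ]
 [  0.8  -0.5 -42. ]
 [ 10.8  10.2 -40.3]]
299 342 233 285
-1 (array([297.9, 231.8]), array([342.4, 288.9]))
0 (array([297.9, 230.3]), array([342.5, 287.3]))
1 (array([297.8, 228.7]), array([342.6, 285.8]))
2 (array([297.7, 227.2]), array([342.6, 284.3]))
```

View pics/w6c.png

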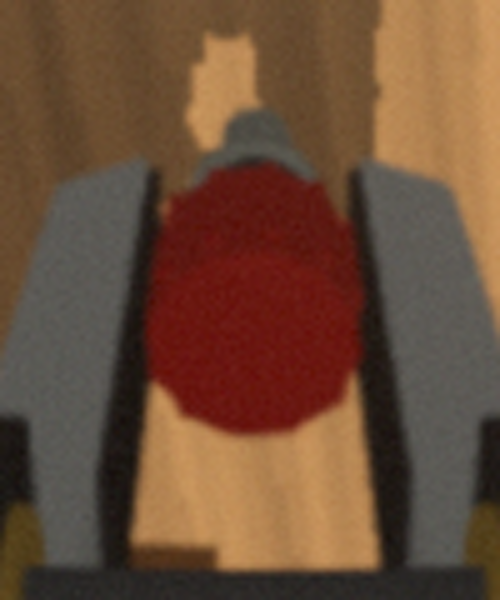

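>>> carry_out([
  [[1,0.1,0],-0.8,0.2],
  [[1.5,0.1,0],-0.9,0.2],
  [[1.7,0.1,0],0,0.2],
  [[1.2,0.12,0],0,0.2],
  [[0.54,0,0],0,0.2],
  [[0.2,0,1.0],0,0.2],
  [[0,0,1.8],0,0.2],
  [[0,0,1.8],0,0.2],
  [[0,0,1.8],0,0.2],
  [[0,0,1.8],0,0.2],
  [[0,0,1.6],0,0.2],
  [[0,0,1.2],0,0.2],
  [[0,0,0.8],0,0.2],
  [[0,0,0.4],0,0.2],
  [[0,0,0],0,0.2],
  [[0,0,0],0,0.2],
])

```text
clock: 11.38
eef_pos: [546.4, 36.7, 67.1]
eef_rot: [3.141, -0.0, 1.474]
wrist_force: [0.1, -0.5, -0.6]
finger_gap: 23.1
```

```bash
python3 - <<'E'
from h import *
s=manip.read_state(); print(s['clock'],s['eef_pos'],s['eef_rot'],s['finger_gap'],s['wrist_force'],s['moment'])
p,d,c=snap('wrist','w7');p2,d2,c2=snap('side','s7')
T=s['eef_pos'];yaw=s['eef_rot'][2]
cv2.imwrite('pics/w7c.png',cv2.resize(p[170:310,260:380],None,fx=5,fy=5,interpolation=cv2.INTER_CUBIC)[::1,:,::-1][:600])
cv2.imwrite('pics/s7c.png',cv2.resize(p2[130:220,260:380],None,fx=6,fy=6,interpolation=cv2.INTER_CUBIC)[:,:,::-1])
def W(x,y,z): return [T[0]+x*np.cos(yaw)+y*np.sin(yaw),T[1]+x*np.sin(yaw)-y*np.cos(yaw),z]
print('tip pred',fproj(c,W(.5,-.45,T[2]-26.7)),'hole if aligned',fproj(c,W(.5,-.45,31)), 'side',proj(c2,W(.5,-.45,T[2]-26.7)),proj(c2,W(.5,-.45,31)))
E
```

```text
11.3833 [546.37236689  36.71061787  67.1201909 ] [ 3.14086633e+00 -8.65427666e-05  1.47421848e+00] 23.11218170751842 [ 0.11465753 -0.54524022 -0.59878756] [ 0.0002007  -0.10956517 -0.02026315]
tip pred [[320.15647858 223.93500162]] hole if aligned [[320.15287396 219.75345335]] side [[322.47735312 186.19032033]] [[322.46650971 189.25140734]]
```

View pics/w7c.png

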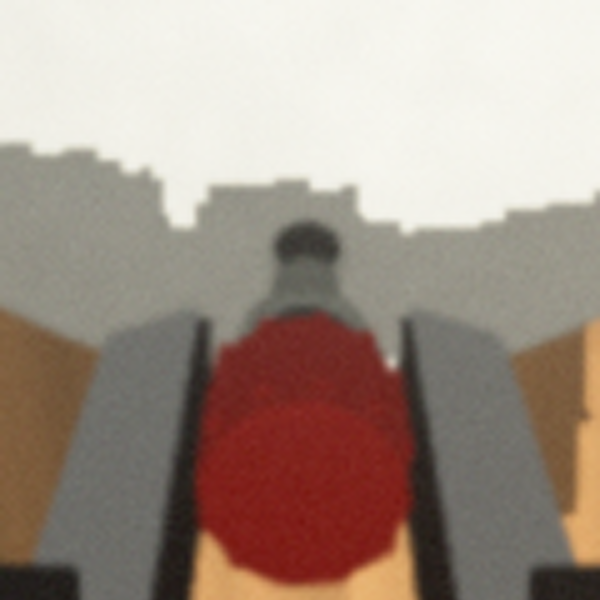

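View pics/s7c.png

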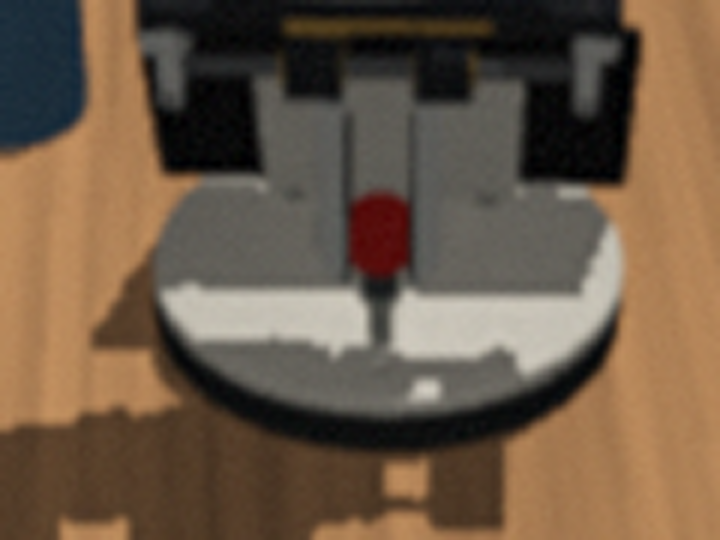

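The dark hole shows right behind the nose at wrist (321,≈214–220). Laterally it is aligned; I check tool x next.

```bash
python3 - <<'E'
from h import *
p,d,c=load('w7'); T=np.array([546.37,36.71,67.12]); yaw=1.4742
def W(x,y,z): return [T[0]+x*np.cos(yaw)+y*np.sin(yaw),T[1]+x*np.sin(yaw)-y*np.cos(yaw),z]
a=np.linspace(0,6.283,90)
for k in(-2,-1,0,1,2):
    q=fproj(c,[W(.5+k+5.5*np.cos(t),-.45+5.5*np.sin(t),31) for t in a]); print(k,q.min(0).round(1),q.max(0).round(1))
# nose sphere silhouette: centre 5mm above tip
for k in(0,1):
  S=np.random.default_rng(0).normal(size=(3000,3)); S/=np.linalg.norm(S,axis=1)[:,None]
  q=fproj(c,[W(.5+k+5*s[0],-.45+5*s[1],T[2]-21.7+5*s[2]) for s in S]); print('nose',k,q.min(0).round(1),q.max(0).round(1))
g=p.astype(int); 
for u in (319,320,321,322): print(u,[(v,int(g[v,u].mean())) for v in range(208,236)])
for v in (215,217,219,222,226): print(v,[(u,int(g[v,u].mean())) for u in range(310,332)])
E
```

```text
-2 [313.  215.4] [327.3 228.8]
-1 [313.  214.2] [327.3 227.6]
0 [313. 213.] [327.3 226.4]
1 [313.  211.7] [327.3 225.2]
2 [313.  210.5] [327.3 224. ]
nose 0 [313.3 219.4] [327.  233.2]
nose 1 [313.3 218.1] [327.  231.9]
319 [(208, 144), (209, 145), (210, 146), (211, 144), (212, 143), (213, 137), (214, 109), (215, 79), (216, 67), (217, 60), (218, 58), (219, 56), (220, 61), (221, 78), (222, 89), (223, 97), (224, 97), (225, 97), (226, 95), (227, 97), (228, 98), (229, 106), (230, 100), (231, 80), (232, 63), (233, 65), (234, 65), (235, 68)]
320 [(208, 148), (209, 149), (210, 147), (211, 146), (212, 145), (213, 132), (214, 106), (215, 75), (216, 63), (217, 57), (218, 59), (219, 58), (220, 64), (221, 84), (222, 91), (223, 99), (224, 99), (225, 97), (226, 98), (227, 97), (228, 96), (229, 103), (230, 104), (231, 75), (232, 64), (233, 65), (234, 62), (235, 68)]
321 [(208, 158), (209, 148), (210, 144), (211, 144), (212, 141), (213, 130), (214, 102), (215, 72), (216, 60), (217, 59), (218, 61), (219, 62), (220, 66), (221, 80), (222, 94), (223, 95), (224, 99), (225, 97), (226, 96), (227, 101), (22
[... 1001 characters left out ...]
77), (316, 58), (317, 60), (318, 58), (319, 56), (320, 58), (321, 62), (322, 56), (323, 63), (324, 56), (325, 58), (326, 60), (327, 78), (328, 123), (329, 134), (330, 144), (331, 144)]
222 [(310, 144), (311, 146), (312, 141), (313, 136), (314, 125), (315, 110), (316, 85), (317, 78), (318, 81), (319, 89), (320, 91), (321, 94), (322, 94), (323, 87), (324, 84), (325, 79), (326, 87), (327, 112), (328, 128), (329, 134), (330, 144), (331, 143)]
226 [(310, 145), (311, 144), (312, 139), (313, 134), (314, 121), (315, 99), (316, 96), (317, 95), (318, 97), (319, 95), (320, 98), (321, 96), (322, 95), (323, 96), (324, 97), (325, 94), (326, 100), (327, 114), (328, 131), (329, 141), (330, 143), (331, 143)]
```

Hole and nose agree within about 0.3 mm in both directions. I go down slowly.

>>> carry_out([
  [[0,0,0.25],0,0.2],
  [[0,0,0.25],0,0.2],
  [[0,0,0.2],0,0.2],
  [[0,0,0.15],0,0.2],
  [[0,0,0.15],0,0.2],
  [[0,0,0.1],0,0.2],
  [[0,0,0.1],0,0.2],
  [[0,0,0],0,0.2],
])

```text
clock: 12.15
eef_pos: [546.0, 36.8, 54.4]
eef_rot: [-3.141, 0.0, 1.474]
wrist_force: [-0.3, -0.4, -1.7]
finger_gap: 23.4
```

>>> carry_out([
  [[0,0,0.1],0,0.2],
  [[0,0,0.1],0,0.2],
  [[0,0,0.1],0,0.2],
  [[0,0,0.1],0,0.2],
  [[0,0,0],0,0.2],
])

```text
clock: 12.57
eef_pos: [546.0, 36.8, 50.5]
eef_rot: [-3.142, -0.0, 1.474]
wrist_force: [1.1, 0.4, -1.4]
finger_gap: 23.5
```

>>> carry_out([
  [[0,0,0.05],0,0.2],
  [[0,0,0.05],0,0.2],
  [[0,0,0.05],0,0.2],
  [[0,0,0.05],0,0.2],
  [[0,0,0],0,0.2],
])

```text
clock: 12.98
eef_pos: [546.1, 36.8, 48.6]
eef_rot: [3.142, -0.0, 1.474]
wrist_force: [0.2, 0.4, -0.6]
finger_gap: 23.4
```

>>> carry_out([
  [[0,0,0.05],0,0.2],
  [[0,0,0.05],0,0.2],
  [[0,0,0],0,0.2],
])

```text
clock: 13.23
eef_pos: [546.3, 36.8, 48.2]
eef_rot: [3.141, -0.0, 1.474]
wrist_force: [-1.6, 0.8, 5.3]
finger_gap: 23.5
```

The tip rests on the base (contact at TCP z≈48.3, about 6 N). I swing clockwise in 1° rows about the axis, watching for the drop.

>>> carry_out([
  [[0.001,-0.136,0],1,0.2],
  [[0.001,-0.136,0],1,0.2],
  [[0.001,-0.136,0],1,0.2],
])

```text
clock: 13.48
eef_pos: [543.0, 37.2, 48.3]
eef_rot: [3.139, -0.0, 1.42]
wrist_force: [5.9, -0.6, 2.6]
finger_gap: 23.0
```

>>> carry_out([
  [[0.001,-0.136,0],1,0.2],
  [[0.001,-0.136,0],1,0.2],
  [[0.001,-0.136,0],1,0.2],
])

```text
clock: 13.73
eef_pos: [538.9, 37.9, 48.3]
eef_rot: [3.139, -0.0, 1.368]
wrist_force: [4.9, -0.2, 2.6]
finger_gap: 23.7
```

>>> carry_out([
  [[0.001,-0.136,0],1,0.2],
  [[0.001,-0.136,0],1,0.2],
  [[0.001,-0.136,0],1,0.2],
])

```text
clock: 13.98
eef_pos: [535.0, 38.8, 48.3]
eef_rot: [3.139, -0.001, 1.316]
wrist_force: [4.3, -1.4, 2.1]
finger_gap: 23.5
```

>>> carry_out([
  [[0.001,-0.136,0.02],1,0.2],
  [[0.001,-0.136,0],1,0.2],
  [[0.001,-0.136,0],1,0.2],
])

```text
clock: 14.23
eef_pos: [531.2, 39.9, 48.2]
eef_rot: [3.138, -0.001, 1.263]
wrist_force: [4.6, -0.8, 3.6]
finger_gap: 23.0
```

>>> carry_out([
  [[0.001,-0.136,0],1,0.2],
  [[0.001,-0.136,0],1,0.2],
  [[0.001,-0.136,0],1,0.2],
])

```text
clock: 14.48
eef_pos: [527.4, 41.2, 48.3]
eef_rot: [3.138, -0.001, 1.211]
wrist_force: [5.3, -1.0, 3.9]
finger_gap: 24.0
```

>>> carry_out([
  [[0.001,-0.136,0],1,0.2],
  [[0.001,-0.136,0],1,0.2],
  [[0.001,-0.136,0],1,0.2],
])

```text
clock: 14.73
eef_pos: [522.3, 43.0, 47.4]
eef_rot: [-3.142, -0.0, 1.158]
wrist_force: [2.9, 0.0, 1.4]
finger_gap: 23.3
```

The tip dropped (z 48.3→47.4), so it has found a hole. I press down in small steps without turning.

>>> carry_out([
  [[0,0,0.04],0,0.2],
  [[0,0,0.04],0,0.2],
  [[0,0,0],0,0.2],
])

```text
clock: 14.98
eef_pos: [522.1, 42.9, 46.3]
eef_rot: [-3.141, 0.0, 1.16]
wrist_force: [1.0, 0.6, -0.6]
finger_gap: 23.4
```

>>> carry_out([
  [[0,0,0.06],0,0.2],
  [[0,0,0.06],0,0.2],
  [[0,0,0.06],0,0.2],
  [[0,0,0],0,0.2],
])

```text
clock: 15.32
eef_pos: [522.2, 43.0, 44.7]
eef_rot: [-3.141, 0.0, 1.16]
wrist_force: [-0.1, 1.9, 1.1]
finger_gap: 23.7
```

>>> carry_out([
  [[0,0,0.05],0,0.2],
  [[0,0,0.05],0,0.2],
  [[0,0,0],0,0.2],
])

```text
clock: 15.57
eef_pos: [522.2, 43.0, 43.8]
eef_rot: [-3.141, 0.0, 1.16]
wrist_force: [-2.7, 2.8, 2.7]
finger_gap: 23.2
```

>>> carry_out([
  [[0.02,-0.055,0],0.4,0.2],
  [[0,0,0.05],0,0.2],
  [[0,0,0],0,0.2],
])

```text
clock: 15.82
eef_pos: [521.9, 43.2, 43.2]
eef_rot: [-3.141, 0.0, 1.153]
wrist_force: [-1.0, 2.5, 1.5]
finger_gap: 23.4
```

Better. The remaining push is in +y, so I ease further that way and continue down.

>>> carry_out([
  [[0.03,-0.03,0],0.2,0.2],
  [[0,0,0.06],0,0.2],
  [[0,0,0.06],0,0.2],
  [[0,0,0],0,0.2],
])

```text
clock: 16.15
eef_pos: [521.9, 43.6, 42.0]
eef_rot: [-3.142, 0.0, 1.15]
wrist_force: [0.4, 0.2, 0.5]
finger_gap: 23.5
```

>>> carry_out([
  [[0,0,0.1],0,0.2],
  [[0,0,0.1],0,0.2],
  [[0,0,0.1],0,0.2],
  [[0,0,0],0,0.2],
])

```text
clock: 16.48
eef_pos: [521.8, 43.6, 38.9]
eef_rot: [-3.141, 0.0, 1.15]
wrist_force: [0.2, 0.3, -1.1]
finger_gap: 23.4
```

Free travel, forces near zero. The collar should seat at TCP z≈31.5.

>>> carry_out([
  [[0,0,0.12],0,0.2],
  [[0,0,0.12],0,0.2],
  [[0,0,0.12],0,0.2],
  [[0,0,0.12],0,0.2],
  [[0,0,0.08],0,0.2],
  [[0,0,0],0,0.2],
])

```text
clock: 16.98
eef_pos: [521.8, 43.6, 33.3]
eef_rot: [-3.141, 0.0, 1.15]
wrist_force: [1.0, 0.4, -1.2]
finger_gap: 23.4
```

>>> carry_out([
  [[0,0,0.06],0,0.2],
  [[0,0,0.06],0,0.2],
  [[0,0,0.05],0,0.2],
  [[0,0,0],0,0.2],
])

```text
clock: 17.32
eef_pos: [521.8, 43.7, 31.8]
eef_rot: [-3.142, 0.0, 1.15]
wrist_force: [-0.4, 0.2, 0.3]
finger_gap: 23.5
```

>>> carry_out([
  [[0,0,0.05],0,0.2],
  [[0,0,0],0,0.2],
])

```text
clock: 17.48
eef_pos: [521.9, 43.7, 31.7]
eef_rot: [3.141, -0.0, 1.15]
wrist_force: [-2.9, 0.2, 5.4]
finger_gap: 23.8
```

Collar seated: the rise stopped at 31.7, 16.6–17 mm below resting height, with about 6 N. I relieve the pressure and release.

>>> carry_out([
  [[0,0,-0.05],0,0.2],
  [[0,0,0],0,0.3],
  [[0,0,0],0,0.4],
  [[0,0,0],0,0.5],
  [[0,0,0],0,0.5],
  [[0,0,0],0,0.5],
  [[0,0,0],0,0.5],
])

```text
clock: 18.07
eef_pos: [521.9, 43.7, 31.8]
eef_rot: [3.142, -0.0, 1.15]
wrist_force: [-0.6, -0.0, -0.1]
finger_gap: 46.8
```

>>> carry_out([
  [[0,0,-0.4],0,0.5],
  [[0,0,-1],0,0.5],
  [[0,0,-1.5],0,0.5],
  [[0,0,-2],0,0.5],
  [[0,0,-2],0,0.5],
  [[0,0,-2],0,0.5],
  [[0,0,-2],0,0.5],
  [[0,0,-2],0,0.5],
  [[0,0,-1],0,0.5],
  [[-2,0,0],0,0.5],
  [[-2,0,0],0,0.5],
  [[-2,0,0],0,0.5],
  [[-1,0,0],0,0.5],
  [[0,0,0],0,0.5],
  [[0,0,0],0,0.5],
])

```text
clock: 19.32
eef_pos: [493.4, -20.2, 171.1]
eef_rot: [3.141, -0.0, 1.149]
wrist_force: [0.4, -0.4, -1.3]
finger_gap: 46.8
```

```bash
python3 - <<'E'
from h import *
s=manip.read_state(); print(s['clock'],s['eef_pos'],s['eef_rot'],s['finger_gap'],s['wrist_force'])
p,d,c=snap('wrist','w9'); p2,d2,c2=snap('side','s9')
X=wcloud(d,c); f=p.astype(int)
red=((f[...,0]>60)&(f[...,1]<50)&(f[...,2]<50)&(f[...,0]>2.5*f[...,1])&(np.hypot(X[...,0]-522,X[...,1]-44)<30))
q=X[red]; print(len(q),np.percentile(q,[5,50,95],axis=0).round(1))
cv2.imwrite('pics/s9c.png',cv2.resize(p2[90:350,200:440],None,fx=2.3,fy=2.3,interpolation=cv2.INTER_CUBIC)[:,:,::-1])
E
```

```text
19.3167 [493.41679477 -20.15348291 171.06079691] [ 3.14137333e+00 -2.78033190e-04  1.14868567e+00] 46.814202183893784 [ 0.36232769 -0.3661749  -1.30209973]
1 [[525.5  52.1 360.5]
 [525.5  52.1 360.5]
 [525.5  52.1 360.5]]
```

View pics/w9.png

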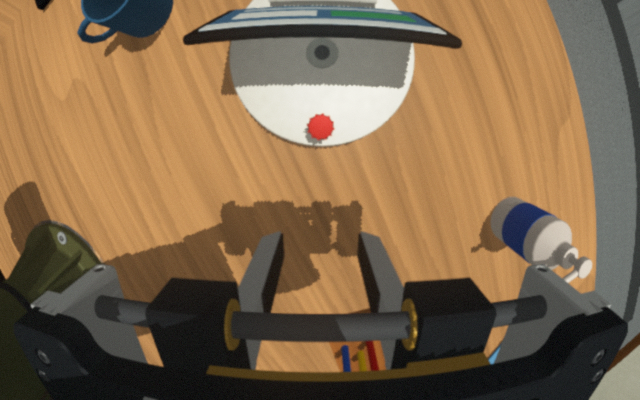

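View pics/s9c.png

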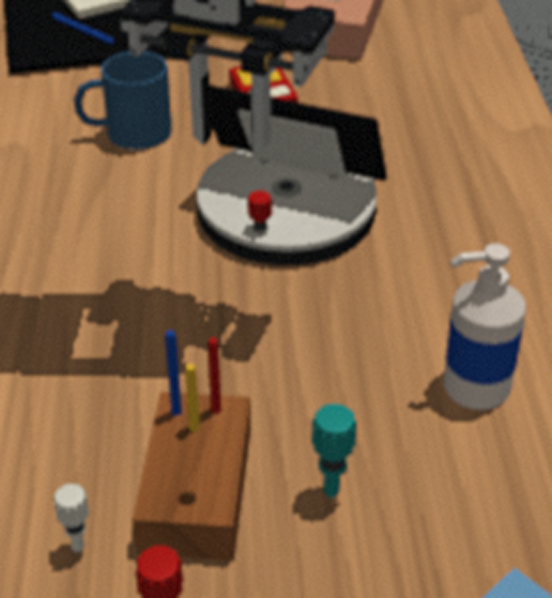

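The pin stands upright in the plate at wrist (320,127), released. Now the height of the knob top.

```bash
python3 - <<'E'
from h import *
p,d,c=load('w9'); X=wcloud(d,c); print('knob top z',np.median(X[122:132,315:326,2]),'xy',np.median(X[122:132,315:326],axis=(0,1)),'plate z',np.median(X[100:110,290:300,2]))
E
python3 -c "
from h import *
print(manip.read_state()['clock'])
workorder.sign_off()"
```

```text
knob top z 73.94038480200035 xy [521.31016684  43.28903672  73.9403848 ] plate z 30.916431341842923
19.4167
the job is handed in; nothing more can be done
```

The tablet stand is locked: the small red pin is fully home in an index hole with its collar down on the plate, and I let go of it. I handed the job in at 19.4 s of the 51 s allowed.

- **Grasp:** My first grip closed on nothing, above the knob. The cameras showed the fingertips end about 10 mm above the reported TCP, not 22 mm below it as stated. I corrected for this, and the second grip held. The empty closing did not disturb the pin or the block.
- **Locking:** I put the pin through the plate hole until its tip rested on the base. Pressing with about 3–6 N, I swung the plate about 18° clockwise until the tip dropped, then pushed the pin home. At the end of each move the largest force component was about 6 N.
- **Last checks:** By depth, the knob top is at 73.9 mm and the plate at 30.9 mm. Fully home should give 74 and 31. The final pictures show the pin upright and the gripper clear. The block, the other pins, the sanitizer and the mug look to be where they started. I did not measure them, and the card box was partly hidden behind the gripper. I also did not push the plate to test the lock, so as not to force it.

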